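# Lock a bottle stand with its linch pin and sprung ring

### The arm

A 6-joint arm with a two-finger parallel gripper is mounted at the origin on a cart in front of the work surface, level with it; the furniture and walls round the work are solid. World frame = base frame: x ahead of the robot, y to its left, z up, the work surface at z = 0. Lengths are in mm, angles in rad, forces in N, time in s.
With the tool pointing down it reaches from about 275 to 825 mm from the base axis. Payload 4.9 kg.
Tool frame: the origin (TCP) lies at the very end of the fingers, on their centre line; the grasp point (between the pads) lies 19 mm behind it; z points along the fingers, y is the line along which they close (so a half turn about z gives the same grasp; the last joint's range is limited). The gripper opens to 85 mm and grips with 20 to 120 N. Pads are 22 mm wide; open, the fingers measure 114 mm over their backs; the gripper's body (76 mm by 85 mm) begins 54 mm behind the grasp point. The pads swing forward as they close: fully open they stand 13 mm farther back than shut.
Start: joints at [1.132, 0.326, -0.193, 1.052, 0, 1.437], TCP at [165.051, 524.668, 231.281] pointing down, gripper open.
Joint ranges: [-2.65, 2.65], [-0.97, 1.79], [-1.3, 1.35], [-1.93, 2.1], [-1.47, 1.37], [-3.14, 3.14]. Speed limits (rad/s): [2.57, 2.57, 3.14, 3.14, 3.14, 3.14].

### API

Orientations are given as [roll, pitch, yaw] about the fixed x, y, z axes, in that order (R = Rz(yaw) Ry(pitch) Rx(roll)).
In Python, from bench import bot, solve_ik, imaging gives the robot as it stands. Calls block until the motion is done:
- bot.move_ptp(position, orientation): joint-space move of the TCP to a pose.
- bot.movel(position, rot=None, max_speed=150, threshold=None): straight line of the TCP; rot=None keeps the orientation; max_speed is the mean speed in mm/s. With threshold (N) it stops when the force on the tool has changed by that much, and returns True; else False.
- bot.move_j(angles): joint-space move.
- bot.grip(opening, effort=None): opening from 0.0 (shut) to 1.0 (fully open); effort is the grip in N (None keeps the last); returns when the fingers have stopped.
- bot.dwell(seconds).
- solve_ik(position, orientation): joint angles nearest the present ones, or None.
- bot.get_state(): the state.
- imaging.capture(name): name is "scene" or "top" or "wrist"; returns the picture (420x560x3 uint8, blue, green, red); there is no depth.
- imaging.camera_model(name): a dict with "K" (3x3 intrinsics, pixels), "k1" (the pictures are not rectified: a ray, as slopes to the right and down, at radius r is drawn at 1 + k1 r^2 times it, then the intrinsics apply), "position" and "rotation" of the camera in the world. Camera axes: x right, y up, looking along -z (the intrinsics and any distortion apply to the point x, -y, -z); pixel columns grow to the right and rows downward; lengths in mm; the calibration is good to about 2 mm. A picture is of the moment at which its call begins: read the wrist's pose just before it. camera_model takes no time and is no camera call; for the wrist camera it gives the pose at the moment of the call.
A pose or a line that the arm cannot do raises bot.IKError and nothing moves.
- bot.sign_off(): hands the job in; it is judged then, once.
The state is a dict: "t": time; "qpos": joint angles; "joint_velocities": joint speeds; "effort": joint torques, N m; "tcp_pos": TCP position; "orientation": TCP orientation; "contact_force": force on the tool from outside, world axes, zero at the start; "wrist_torque": the same for the moment, N m; "opening": opening from 0.0 (shut) to 1.0 (fully open); "gripper_force": force on a finger pad.
Only numpy, scipy, OpenCV 4.12 (cv2) and the standard library are available. Lean on these libraries where they do the work, as an engineer would, in place of code of your own. Each camera call takes 0.05 s, during which the arm holds its last target. There are 200 camera calls.

### The job

Lock the bottle stand's bar: push the linch pin by its red handle fully home through the fork, and only then flip the sprung brass ring forward over the pin so that it snaps shut round the fork and the pin's far end. Leave the bottle in the stand and the things around it where they are.

Things in the scene. Friction and masses are not known exactly. Their poses are not given: they have to be found in the camera images.
- stand: Grey base plate on the bench, x -50..125, y -50..200, 12 mm high. Origin: bench level, below the fork hole. x (level): the pin's pushing direction, handle to fork; y: left, to the bottle. Blue fork (x 0..44, y -18..18) is 124 mm high, pin axis 100 mm up. Aluminium locking bar, 58 mm high, runs from the fork to y 190. Wire fence round the bottle, 64 mm high.
- fork_hole (a point): Centre of the mouth of the fork's hole (15 mm wide) in the near cheek's front face, 100 mm above the bench, on the pin's axis.
- linch_pin (a joint): Travel of the captive steel linch pin along the stand's x, m: 0 drawn out, 0.055 fully home (its collar on the fork, a hard stop). Starts at 0 to 0.02 and stays where it is left; about 4 N of friction. It cannot leave its guide, turn or tilt.
- handle_end (a point): Centre of the flat rear end of the pin's red handle, 100 mm above the bench: a knob 30 mm across and 12 mm long, then an 18 mm thick neck, then a 14 mm steel rod. Moves with the pin; when home it lies 101 mm behind the fork's front face. Push it along the stand's x.
- ring_hinge (a point): Middle of the ring's hinge in the pin's steel head, on the pin's axis, 85 mm ahead of handle_end and 78 mm behind the pin's tip; moves with the pin. The head is 24 mm long, 22 mm wide, 24 mm high.
- ring (a joint): Angle of the brass ring about its hinge (the stand's y), rad: 0 open, leaning 16 degrees back from upright to the handle; 0.28 upright; 2.0 shut, 9 degrees below level, round fork and pin end. Over-centre spring: springs back below about 0.85, snaps shut by itself beyond; about 2 N at the end bar. If the pin is over 20 mm short of home, the end bar strikes the fork and cannot shut.
- ring_bar (a point): Middle of the ring's straight end bar, 90 mm from the hinge, moving with the ring. The ring is a rounded loop of 8 mm brass bar, 78 mm wide outside, 62 mm inside; the end bar's straight part is 28 mm long, along the stand's y. Open, it is about 187 mm above the bench and 25 mm behind the hinge.
- bottle_mid (a point): Centre (76 mm up) of the amber glass bottle, 75 mm across and 152 mm tall, standing loose in the stand behind the locking bar at x 73, y 138 mm of the stand. Leave it standing there.
- bench_timer_mid (a point): Middle of a small white digital timer, 23 x 64 x 58 mm, a bystander.
- tape_mid (a point): Middle of a roll of cream tape lying flat, 62 mm across, 20 mm high, a bystander.
- beaker_mid (a point): Middle of a clear glass beaker, 74 mm across and 99 mm tall, a bystander.
There are look-alikes about, which are no part of the job. Leave any green look-alike of the part that bears bottle_mid alone.

How it is judged:
By the outcome, as a careful person would: the job done as asked, in the order asked, and still so for the second after the job is handed in, with the robot touching nothing.
It also fails if it takes over 34 s, if anything falls off the work surface, if the arm or the gripper's body presses on something with over 40 N, if the wrist force passes 120 N, or if a joint passes its speed limit or range.

## Working session

There is one attempt and no reset: what is moved stays moved. The work goes in short steps, each a Python script; the robot and the scene stay as the last script left them, time stands still between calls to the robot, and variables do not carry over. Pictures are saved under pics/ and viewed, at most 10 in all, crops included, and the job is handed in when it is done.

```bash
mkdir -p pics; python3 - <<'E'
from bench import bot, imaging
import cv2
for n in("scene","top"):
    im=imaging.capture(n); cv2.imwrite(f"pics/{n}0.png",im)
    print(n,imaging.camera_model(n))
E
```

```text
scene {'K': array([[485.19849969,   0.        , 274.37404975],
       [  0.        , 485.19849969, 205.48066475],
       [  0.        ,   0.        ,   1.        ]]), 'k1': 0.027722393909754513, 'position': array([  -10.319223  , -1003.16592297,  1073.77174023]), 'rotation': array([ 0.88731012, -0.00829343, -0.48095008])}
top {'K': array([[546.21394681,   0.        , 274.82283305],
       [  0.        , 546.21394681, 211.49221615],
       [  0.        ,   0.        ,   1.        ]]), 'k1': 0.050054618638829755, 'position': array([ 248.25909605,   19.92022048, 1460.36786812]), 'rotation': array([ 0.20211631,  0.00191525, -1.58979301])}
```

View pics/scene0.png

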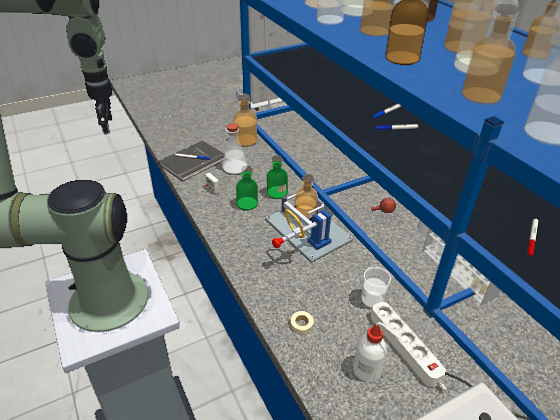

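View pics/top0.png

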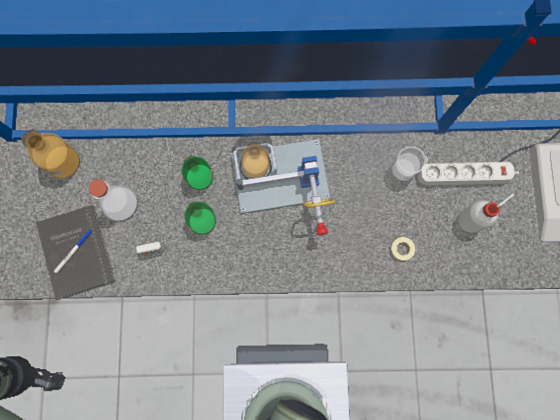

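```bash
cat > h.py <<'E'
import numpy as np, cv2
from scipy.spatial.transform import Rotation as Ro
from bench import bot, imaging, solve_ik
def ray(m,uv):
    d=np.array([-m["k1"],0,0,0,0.])*0; d[0]=m["k1"]
    K=m["K"]; p=np.array([(uv[0]-K[0,2])/K[0,0],(uv[1]-K[1,2])/K[1,1]])
    r=p.copy()
    for _ in range(10): r=p/(1+m["k1"]*(r@r))
    v=Ro.from_euler('xyz',m["rotation"]).apply([r[0],-r[1],-1]); return np.array(m["position"]),v
def onz(m,uv,z):
    o,v=ray(m,uv); return o+v*(z-o[2])/v[2]
def tri(r1,r2):
    (a,u),(b,v)=r1,r2; s=np.linalg.lstsq(np.c_[u,-v],b-a,rcond=None)[0]
    p,q=a+u*s[0],b+v*s[1]; return (p+q)/2,np.linalg.norm(p-q)
def mask(im,lo,hi,box):
    h=cv2.cvtColor(im,cv2.COLOR_BGR2HSV); m=cv2.inRange(h,np.array(lo),np.array(hi))
    if lo[0]==0: m|=cv2.inRange(h,np.array([172,lo[1],lo[2]]),np.array([180,255,255]))
    o=np.zeros_like(m); x0,y0,x1,y1=box; o[y0:y1,x0:x1]=m[y0:y1,x0:x1]; return o
def cen(m):
    y,x=np.nonzero(m); return np.array([x.mean(),y.mean()]),len(x),(x.min(),y.min(),x.max(),y.max())
E
python3 - <<'E'
from h import *
S,T=[imaging.camera_model(n) for n in("scene","top")]
s,t=cv2.imread("pics/scene0.png"),cv2.imread("pics/top0.png")
cs=cen(mask(s,(0,150,80),(8,255,255),(260,225,300,260))); ct=cen(mask(t,(0,150,80),(8,255,255),(300,210,340,245)))
print(cs,ct,tri(ray(S,cs[0]),ray(T,ct[0])),onz(T,ct[0],100))
bs=cen(mask(s,(100,120,60),(125,255,255),(300,200,335,255))); bt=cen(mask(t,(100,120,60),(125,255,255),(295,150,325,195)))
print(bs,bt,tri(ray(S,bs[0]),ray(T,bt[0])))
for uv in((240,212),(328,203),(320,139)): print(uv,onz(T,uv,12))
cv2.imwrite("pics/c1.png",np.hstack([cv2.resize(t[130:250,230:350],(400,400),interpolation=2),cv2.resize(s[170:270,255:355],(400,400),interpolation=2)]))
E
```

```text
(array([276.98837209, 242.01162791]), 86, (np.int64(272), np.int64(238), np.int64(283), np.int64(247))) (array([321.14285714, 228.57142857]), 84, (np.int64(317), np.int64(223), np.int64(326), np.int64(233))) (array([480.18254281, -98.69857875,  99.01367625]), np.float64(1.5094109948522185)) [480.74288182 -98.85488662 100.        ]
(array([321.29324547, 226.71828666]), 607, (np.int64(308), np.int64(200), np.int64(334), np.int64(249))) (array([309.0505618 , 169.11235955]), 178, (np.int64(298), np.int64(156), np.int64(318), np.int64(186))) (array([646.01806665, -75.55562617,  72.48925068]), np.float64(2.420828628382133))
(240, 212) [545.4745862  111.29654033  12.        ]
(328, 203) [ 565.77108217 -127.66357251   12.        ]
(320, 139) [ 748.18223887 -112.34976096   12.        ]
```

View pics/c1.png

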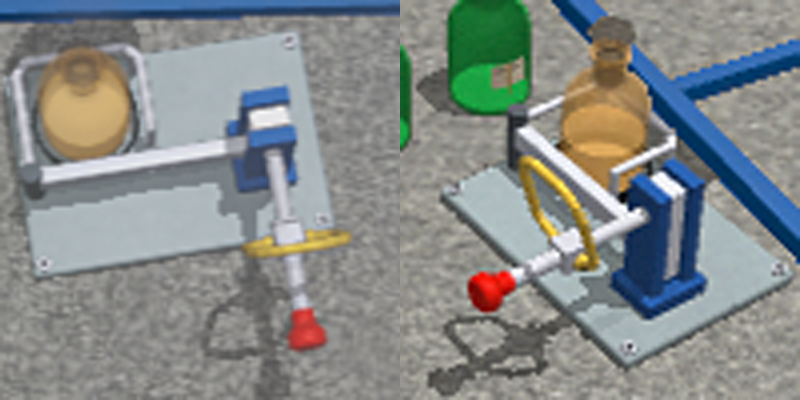

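```bash
python3 - <<'E'
from h import *
T=imaging.camera_model("top"); S=imaging.camera_model("scene")
c=lambda x,y:(230+x/3.3333,130+y/3.3333); g=lambda x,y:(255+x/4-100,170+y/4)
P={k:onz(T,c(*v),z)[:2] for k,v,z in [("FL",(38,277),12),("FR",(340,236),12),("BR",(297,34),12),("ncheek fl",(240,147),124),("ncheek fr",(297,150),124),("farcheek bl",(243,89),124),("farcheek br",(290,88),124),("handle end",(308,347),100),("shelf500",(250*1.,-130),500)]}
for k,v in P.items(): print(k,v.round(1))
print("left edge ang",np.degrees(np.arctan2(*(P["FL"]-P["FR"])[::-1]))-90, "right", np.degrees(np.arctan2(*(P["BR"]-P["FR"])[::-1])))
print([np.linalg.norm(P["FR"]-P[k]) for k in("FL","BR")])
F=(P["ncheek fl"]+P["ncheek fr"]+P["farcheek bl"]+P["farcheek br"])/4
d=F-np.array([480.5,-98.8]);print("fork",F,"ang",np.degrees(np.arctan2(*d[::-1])),np.linalg.norm(d))
print(bot.get_state()["orientation"],bot.get_state()["t"])
E
```

```text
FL [542.4 107.5]
FR [ 571.7 -138.7]
BR [ 744.7 -109.7]
ncheek fl [617.4 -53.4]
ncheek fr [614.2 -96.5]
farcheek bl [663.2 -57. ]
farcheek br [663.3 -92.9]
handle end [ 466.6 -101.5]
shelf500 [674.5 -42.9]
left edge ang 6.7866976772154 right 9.516402066610905
[np.float64(248.01600297968335), np.float64(175.48871063429763)]
fork [639.50119128 -74.92981256] ang 8.537816935922564 160.7829738362661
[-3.14008070e+00 -1.83279400e-04  2.83679904e+00] 0.1
```

```bash
python3 - <<'E'
from h import *
a=np.radians(8.2); u=np.array([np.cos(a),np.sin(a),0]); H=np.array([467,-101,100.])
for y in(a,a+np.pi):
    print([None if q is None else np.round(q,2) for q in (solve_ik(list(H-60*u+[0,0,z]),[np.pi,0,y]) for z in (-14,130))], solve_ik(list(H+200*u+[0,0,55]),[np.pi,0,y]))
bot.move_ptp(list(H-60*u+[0,0,130]),[np.pi,0,a-np.pi])
bot.grip(0.0)
m=imaging.camera_model("wrist"); im=imaging.capture("wrist"); cv2.imwrite("pics/w1.png",im)
import pickle; pickle.dump(m,open("w1.pkl","wb")); print(m, bot.get_state()["tcp_pos"],bot.get_state()["t"])
E
```

```text
[array([-0.44,  0.27, -0.71,  0.59,  0.  ,  2.56]), array([-0.44,  0.09, -0.5 ,  0.98,  0.  ,  2.56])] [-0.21881837  0.598927    0.04327943  1.01514875  0.          2.77965728]
[array([-0.44,  0.27, -0.71,  0.59,  0.  , -0.58]), array([-0.44,  0.09, -0.5 ,  0.98,  0.  , -0.58])] [-0.21881837  0.598927    0.04327943  1.01514875  0.         -0.36193537]
{'K': array([[316.36106817,   0.        , 281.9877191 ],
       [  0.        , 316.36106817, 207.95355217],
       [  0.        ,   0.        ,   1.        ]]), 'k1': -0.04953044600133799, 'position': array([ 339.06791413, -120.51028061,  372.66466654]), 'rotation': array([-2.82085777e-01, -6.13450824e-04,  1.71373144e+00])} [ 407.61163062 -109.56604476  230.01976374] 3.3333
```

View pics/w1.png

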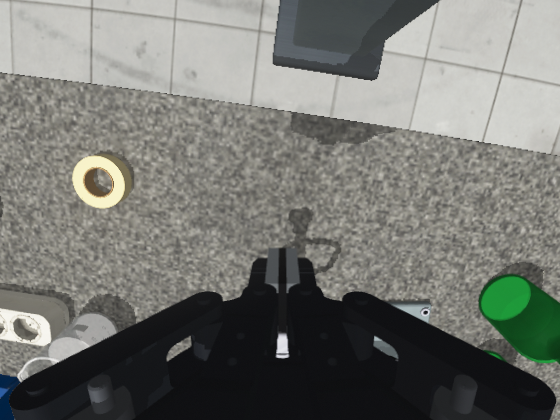

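```bash
python3 - <<'E'
from h import *
a=np.radians(8.2); u=np.array([np.cos(a),np.sin(a),0]); H=np.array([467,-101,86.])
st=lambda:(lambda s:print(round(s["t"],2),((s["tcp_pos"]-H)@u).round(1),np.round(s["tcp_pos"],1),np.round(s["contact_force"],1)))(bot.get_state())
bot.movel(list(H-50*u),max_speed=150); st()
print(bot.movel(list(H+36*u),max_speed=40,threshold=12)); st()
print(bot.movel(list(H+60*u),max_speed=20,threshold=12)); st()
m=imaging.capture("top"); s=imaging.capture("scene")
cv2.imwrite("pics/c2.png",np.hstack([cv2.resize(m[130:250,230:350],(400,400),interpolation=2),cv2.resize(s[170:270,255:355],(400,400),interpolation=2)]))
E
```

```text
4.44 -49.5 [ 418.  -108.4   86.6] [ 0.2  0.2 -0.3]
False
6.74 35.8 [502.5 -95.8  85.9] [-3.6 -2.2 -2.7]
True
7.4 44.2 [510.7 -94.4  85.3] [ 0.4  0.5 -0.3]
```

View pics/c2.png

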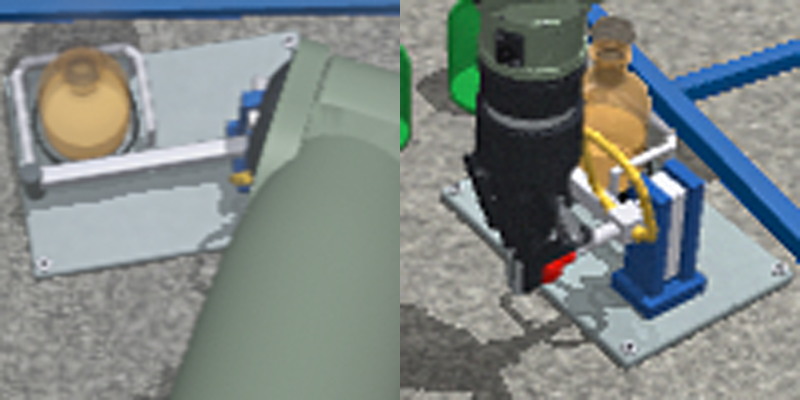

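```bash
python3 - <<'E'
from h import *
a=np.radians(8.2); u=np.array([np.cos(a),np.sin(a),0]); H=np.array([467,-101,86.])
st=lambda:(lambda s:print(round(s["t"],2),((s["tcp_pos"]-H)@u).round(1),np.round(s["tcp_pos"],1),np.round(s["contact_force"],1)))(bot.get_state())
st()
print(bot.movel(list(H+60*u),max_speed=20,threshold=25)); st()
bot.movel(list(H+20*u),max_speed=120); st()
bot.movel(list(H+20*u+[0,0,79]),max_speed=150)
s=imaging.capture("scene");t=imaging.capture("top")
S=imaging.camera_model("scene");T=imaging.camera_model("top")
c=cen(mask(s,(0,150,80),(8,255,255),(270,215,320,255)));print(c,onz(S,c[0],100))
cv2.imwrite("pics/c3.png",np.hstack([cv2.resize(t[130:250,230:350],(400,400),interpolation=2),cv2.resize(s[190:250,275:335],(400,400),interpolation=2)])); st()
E
```

```text
7.5 43.4 [509.9 -94.4  84.9] [-0.3 -0.3  0.1]
True
8.08 43.9 [510.3 -93.8  83.8] [-0.5 -0.  -0.5]
8.43 20.1 [486.9 -98.2  86.1] [-0.1 -0.8 -0.4]
(array([292.1097561 , 234.59756098]), 82, (np.int64(287), np.int64(230), np.int64(298), np.int64(240))) [533.63077888 -91.73385686 100.        ]
9.21 19.3 [486.1 -97.8 163.8] [-0.6  0.1 -0.2]
```

View pics/c3.png

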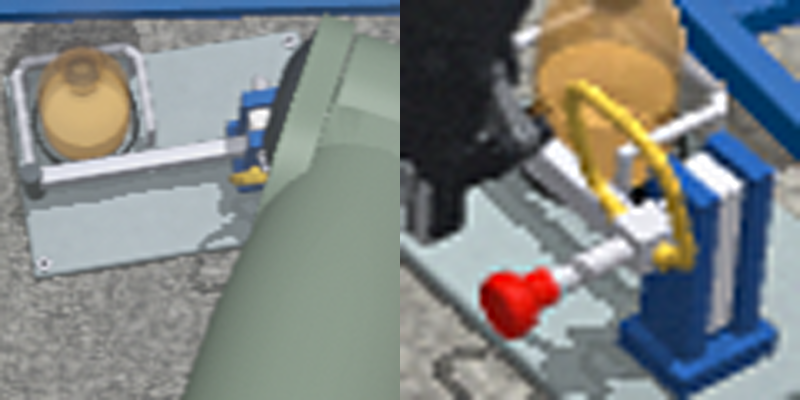

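```bash
python3 - <<'E'
from h import *
a=np.radians(8.2); u=np.array([np.cos(a),np.sin(a),0]); H=np.array([467,-101,160.])
st=lambda:(lambda s:print(round(s["t"],2),((s["tcp_pos"]-H)@u).round(1),np.round(s["tcp_pos"],1),np.round(s["contact_force"],1)))(bot.get_state())
print(bot.movel(list(H+150*u),max_speed=80,threshold=15)); st()
print(bot.movel(list(H+195*u),max_speed=60,threshold=15)); st()
bot.movel(list(H+150*u+[0,0,40]),max_speed=150)
bot.movel(list(H-60*u+[0,0,60]),max_speed=200); st()
s=imaging.capture("scene");t=imaging.capture("top")
cv2.imwrite("pics/c4.png",np.hstack([cv2.resize(t[130:250,230:350],(400,400),interpolation=2),cv2.resize(s[180:260,275:355],(400,400),interpolation=2)]))
E
```

```text
False
10.98 149.7 [615.2 -79.6 160.1] [-2.   0.2 -1.3]
False
11.88 194.8 [659.8 -73.2 159.9] [-0.7 -0.4 -0.6]
13.64 -59.0 [ 408.6 -109.7  219.9] [ 0.4  0.  -0.3]
```

View pics/c4.png

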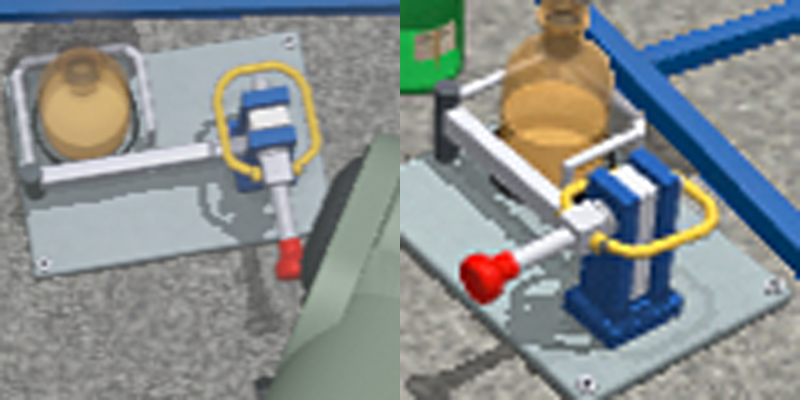

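The picture shows the ring lying round the fork (top crop about 215–320, 65–180), the pin's head against the fork, and the bottle undisturbed.

```bash
python3 -c "
from bench import bot
print(bot.sign_off())"
```

```text
the job is handed in; nothing more can be done
None
```

The pin was pushed home until it hit its hard stop, the ring was then flipped over and shut round the fork and pin end, and the job was handed in at about 14 s with the bottle still in the stand.

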